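# Nest a felt-maker's pail into the one in the leaning rack

### The arm

A 6-joint arm with a two-finger parallel gripper is mounted at the origin on the work surface. World frame = base frame: x ahead of the robot, y to its left, z up, the work surface at z = 0. Lengths are in m, angles in rad, forces in N, time in s.
With the tool pointing down it reaches from about 0.4 to 0.825 m from the base axis. Payload 7 kg.
Tool frame: the origin (TCP) lies at the very end of the fingers, on their centre line; the grasp point (between the pads) lies 19 mm behind it; z points along the fingers, y is the direction in which the jaws open and shut (so a half turn about z gives the same grasp; the last joint's range is limited). The gripper opens to 88 mm and grips with 3 to 60 N. Pads are 19 mm wide; open, the fingers measure 130 mm over their backs; the gripper's body (78 mm by 193 mm) begins 47 mm behind the grasp point.
Start: joints at [-1.052, 0.359, 0.012, 0, -1.224, -0.288], TCP at [0.154, -0.657, 0.227] pointing down, gripper open.
Joint ranges: [-3.07, 3.07], [-1.43, 2.12], [-1.02, 1.25], [-3.03, 1.67], [-3.05, -0], [-3.03, 3.03]. Speed limits (rad/s): [2.39, 2.39, 3.01, 3.14, 3.14, 3.14].

### API

Orientations are given as [roll, pitch, yaw] about the fixed x, y, z axes, in that order (R = Rz(yaw) Ry(pitch) Rx(roll)).
In Python, from station import arm gives the robot as it stands.
- The arm moves only by the shell command python3 -m inch 'ROWS' [FORCE]. ROWS is text: rows parted by semicolons, each of 7 numbers parted by spaces: the closure, from 0 (fully open) to 1 (shut), then the shift along the tool's x, y, z each as a share of 300 mm, from -1 to 1, then the turn, a rotation vector about the tool's x, y, z each as a share of 60 degrees, from -1 to 1. In form: grip tx ty tz rx ry rz; .... A call has 1 to 12 rows; each row is the pose to reach, as a shift and turn from the pose commanded when the call began, along the tool's axes at that moment; what a row does not reach only later rows make up. A row lasts 1/10 s, in which the tool goes at most 50 mm and 8.59 degrees, less where a joint would pass 70% of its speed; a pose out of reach is approached as far as the arm can. A call with a number of a shift or a turn outside -1 to 1 is refused whole. A call with a gripper value outside its range is refused whole. The fingers move at their own pace and stop on an object; FORCE is the grip in N (left out, the last holds). Time passes only in rows, so rows that repeat a pose let the fingers close. It gives the time, the measured TCP pose, the force and the opening at its end, in the units of the state.
- arm.get_state(): the state, without advancing time (a new reading comes with each control period).
- arm.grab_frame(name): name is "side" or "top"; returns a dict with "img" (420x560x3 uint8, red, green, blue), "range_z" (420x560 float32, m along the optical axis (not along the pixel's ray), 0 where there is no reading), "fx", "fy", "cx", "cy" (pixels), "extrinsics" (4x4, takes a point from world to camera coordinates). Camera axes: x right, y up, looking along -z (the intrinsics and any distortion apply to the point x, -y, -z); pixel columns grow to the right and rows downward; lengths in m; the calibration is good to about 2 mm. A picture is of the moment at which its call begins.
- arm.job_done(): hands the job in, once; it reports no verdict.
The state is a dict: "t": time; "q": joint angles; "qd": joint speeds; "joint_efforts": joint torques, N m; "eef_pos": TCP position; "ee_rot": TCP orientation; "force": force on the tool from outside, world axes, zero at the start; "moment": the same for the moment, N m; "width": finger opening in m.
Only numpy, scipy, OpenCV 4.12 (cv2) and the standard library are available. Lean on these libraries where they do the work, as an engineer would, in place of code of your own. Each camera call takes 0.05 s, during which the arm holds its last target.

### The job

Pick up the loose tapered pail by its bar handle, nest it squarely in the matching pail that stands in the leaning rack, and press lightly until the lower pail has gone down to its bead (the bead level with the rack board). Stop there: pushed well past the bead it jams in the hole. Set it in, do not drop it; then let go and leave the block, mug and tin where they stand.

Things in the scene. Friction and masses are not known exactly. Their poses are not given: they have to be found in the camera images.
- pail_center (a point): Loose bare-metal pail with a fixed bar handle, upright on the bench. Open tapered shell 80 mm high, outer diameter 58 mm at the foot, 90 mm at the rim, wall 3 mm; over the mouth a straight wooden bar on two wire legs, 131 mm high overall. This point is on the axis, 65 mm above the underside. z runs up the axis, x along the bar. About 0.3 kg.
- pail_handle (a point): Centre of the loose pail's bar handle, 122 mm above its underside and 42 mm above its rim, same axes. The bar is 66 mm long along x, 12 mm wide along y (the way to grip it) and 18 mm high; a wire leg of 6 mm stands at each end of the bar.
- rack: Fixed wooden rack: board 150 x 150 x 18 mm leaning 30 degrees (0.52 rad), with a round cork-lined hole in which the lower pail stands. Origin on the bench under the hole; the hole's centre at the board's upper face is 115 mm straight above it. z is up; the board's face and the pail's mouth lean towards the rack's -x, roughly towards the robot.
- lower_rim (a point): Centre of the mouth (rim plane) of the lower pail in the rack: the same shell, 80 mm high, no handle. z points out of the mouth along its axis, 30 degrees off vertical; moves with the pail. With the loose pail nested home, walls touching, its rim stands 15 mm above this one, so pail_center is at this point and pail_handle 57 mm out along z. A dark bead runs round the outside 20 mm below the rim.
- lower (a joint): How far the lower pail has sunk in its cork-lined hole along its axis, m: 0 highest (bead 14 mm above the board), 0.014 bead level with the board, which is right (0.007 to 0.021 is good); past 0.024 jammed, 0.032 hard end. Starts at 0 to 0.004. The cork drags with a steady 7 N; it stays where left, no spring back; the pails' weight does not move it.
- block_center (a point): Bystander: loose turned wooden block like a mushroom, 100 mm wide foot, 72 mm wide top, 125 mm high; point on its axis half-way up.
- mug_center (a point): Bystander: loose blue mug, 84 mm wide, 90 mm high; point on its axis half-way up.
- tin_center (a point): Bystander: loose closed metal tin, 90 mm wide, 120 mm high; point on its axis half-way up.
Mind the look-alikes: they are no part of the job. What is meant by the rack is not turquoise, and is the larger of those in its own colour.

How it is judged:
On the way, in this order (a step that is already met when the one before it is completed fails the run):
1. the loose pail is lifted off the bench by the gripper (height (world z) of pail_center above 0.1 m and contact force between the fingers and pail above 0.5 N), for 0.2 s.
2. the loose pail is in the lower pail, its axis in line (z of pail_center in the frame of lower_rim between -0.012 and 0.012 m and x of pail_center in the frame of lower_rim between -0.01 and 0.01 m and y of pail_center in the frame of lower_rim between -0.01 and 0.01 m and angle between the z axis of pail_center and the z axis of lower_rim, either way round below 0.15 rad), for 0.1 s.
At the end, for the whole second after the job is handed in: The loose pail is nested home in the lower one (within 9 mm of the walls-touching depth, 6 mm sideways, 0.12 rad), the lower pail has gone down to 0.014 m within 0.007 m, and everything is released and at rest (value of joint lower between 0.007 and 0.021 m and z of pail_center in the frame of lower_rim between -0.009 and 0.009 m and x of pail_center in the frame of lower_rim between -0.006 and 0.006 m and y of pail_center in the frame of lower_rim between -0.006 and 0.006 m and angle between the z axis of pail_center and the z axis of lower_rim, either way round below 0.12 rad and linear speed of pail below 0.02 m/s).
It fails at once if the lower pail is driven past 24 mm and jams (value of joint lower above 0.024 m).
It fails at once if the loose pail is dropped: it moves faster than 0.4 m/s out of the gripper (contact force between the fingers and pail below 0.05 N and linear speed of pail above 0.4 m/s).
It fails at once if the block, mug or tin is shifted more than 30 mm (distance of any of block_center, mug_center, tin_center from where it was at the start of the episode above 0.03 m).
It also fails if it takes over 58 s, if anything falls off the work surface, if the arm or the gripper's body presses on something with over 40 N, if the wrist force passes 120 N, or if a joint passes its speed limit or range.

## Working session

There is one attempt and no reset: what is moved stays moved. The work goes in short steps, Python scripts to look and compute and a shell command to move; the robot and the scene stay as the last step left them, time stands still between calls to the robot, and variables do not carry over. Pictures are saved under pics/ and viewed, and the job is handed in when it is done.

```bash
mkdir -p pics; ls
python3 - <<'E'
from station import arm
import cv2,numpy as np
s=arm.get_state(); print({k:np.round(v,3).tolist() for k,v in s.items()})
for n in("side","top"):
    f=arm.grab_frame(n); cv2.imwrite(f"pics/{n}0.png",f["img"][:,:,::-1])
    np.savez(f"{n}0.npz",**f)
    print(n,f["fx"],f["fy"],f["cx"],f["cy"],[k for k in f]); print(np.round(f["extrinsics"],4).tolist())
E
```

```text
pics
{'t': 0.0, 'q': [-1.052, 0.359, 0.011, -0.0, -1.224, -0.288], 'qd': [0.001, 0.0, -0.001, 0.002, -0.001, -0.001], 'joint_efforts': [0.001, -58.273, 29.306, 6.997, 0.007, -0.0], 'eef_pos': [0.154, -0.657, 0.226], 'ee_rot': [3.14, -0.0, -2.911], 'force': [-0.526, -0.11, -0.465], 'moment': [-0.041, 0.015, 0.041], 'width': 0.088}
side 516.2312113261331 516.2312113261331 279.0678131388815 204.7981692686124 ['img', 'range_z', 'fx', 'fy', 'cx', 'cy', 'extrinsics']
[[-0.9572, -0.2892, -0.0141, 0.5344], [0.2111, -0.7306, 0.6493, -0.2203], [-0.1981, 0.6186, 0.7604, -1.3521], [0.0, 0.0, 0.0, 1.0]]
top 503.6691481558153 503.6691481558153 285.4796024857763 194.1535615178058 ['img', 'range_z', 'fx', 'fy', 'cx', 'cy', 'extrinsics']
[[0.0147, -0.9999, -0.0023, -0.0235], [0.995, 0.0144, 0.0983, -0.5818], [-0.0983, -0.0037, 0.9952, -1.7656], [0.0, 0.0, 0.0, 1.0]]
```

View pics/side0.png

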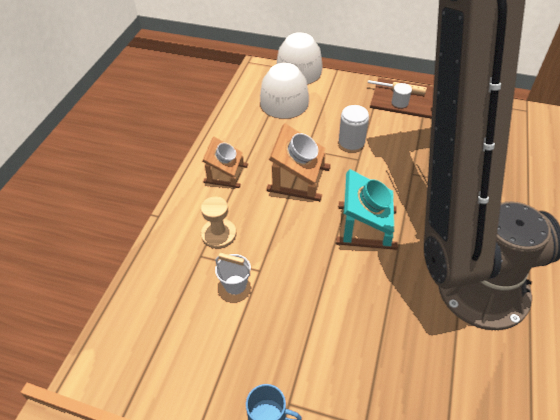

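View pics/top0.png

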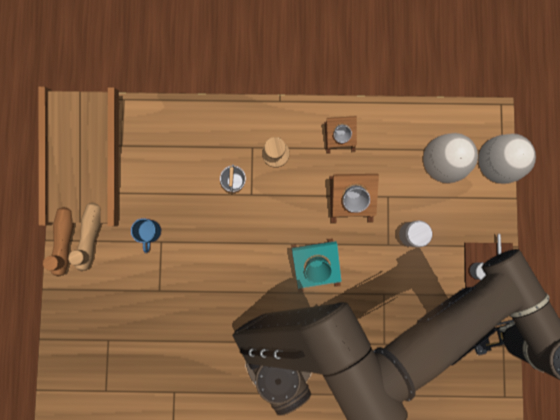

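The candidates in the top view are:
- **Racks:** brown at (355,198), a smaller brown at (342,133) and turquoise at (317,265). The one meant is (355,198), which is not turquoise and is the larger brown one.
- **Loose pail:** the one with a bar handle at (232,179).

I'll confirm both in one enlarged crop and measure them.

```bash
cat > h.py <<'E'
import numpy as np,cv2
def load(n,i=0): return dict(np.load(f"{n}{i}.npz"))
def cloud(f):
    h,w=f["range_z"].shape; v,u=np.mgrid[:h,:w]; d=f["range_z"].astype(float)
    p=np.stack([(u-f["cx"])/f["fx"]*d,-(v-f["cy"])/f["fy"]*d,-d],-1)
    E=f["extrinsics"]; P=(p-E[:3,3])@E[:3,:3]; P[d==0]=np.nan; return P
def ray(f,u,v):
    E=f["extrinsics"]; R=E[:3,:3]
    c=-R.T@E[:3,3]; d=R.T@np.array([(u-f["cx"])/f["fx"],-(v-f["cy"])/f["fy"],-1]); return c,d
def onz(f,u,v,z):
    c,d=ray(f,u,v); return c+d*(z-c[2])/d[2]
def proj(f,P):
    P=np.atleast_2d(P);E=f["extrinsics"]; p=P@E[:3,:3].T+E[:3,3]
    return np.stack([f["cx"]+f["fx"]*p[:,0]/-p[:,2], f["cy"]+f["fy"]*p[:,1]/p[:,2]],1)
def snap(n,i):
    from station import arm
    f=arm.grab_frame(n); np.savez(f"{n}{i}.npz",**f); cv2.imwrite(f"pics/{n}{i}.png",f["img"][:,:,::-1]); return f
E
python3 - <<'E'
from h import *
s=load("side");t=load("top")
a=cv2.resize(s["img"][120:300,190:340],None,fx=2.6,fy=2.6,interpolation=2); b=cv2.resize(t["img"][110:225,210:385],None,fx=2.3,fy=2.3,interpolation=2)
c=np.zeros((480,800,3),np.uint8); c[:a.shape[0],:a.shape[1]]=a; c[:b.shape[0],394:394+b.shape[1]]=b[:,:406]
cv2.imwrite("pics/crop0.png",c[:,:,::-1])
C=cloud(t);
for u,v in[(232,172),(232,179),(232,186),(355,198),(375,180),(340,210),(342,133),(317,265),(275,148),(418,234),(146,230),(200,250)]: print(u,v,np.round(C[v,u],3))
C=cloud(s)
for u,v in[(231,259),(234,280),(303,150),(280,150),(215,207),(120,240),(290,140)]: print('s',u,v,np.round(C[v,u],3))
E
```

```text
232 172 [0.644 0.166 0.133]
232 179 [0.621 0.166 0.127]
232 186 [0.598 0.166 0.122]
355 198 [ 0.568 -0.257  0.066]
375 180 [ 0.622 -0.313  0.147]
340 210 [ 0.524 -0.203  0.089]
342 133 [ 0.803 -0.214  0.045]
317 265 [ 0.335 -0.127  0.071]
275 148 [0.731 0.023 0.117]
418 234 [ 0.445 -0.462  0.12 ]
146 230 [ 0.448  0.486 -0.004]
200 250 [ 0.379  0.289 -0.003]
s 231 259 [0.625 0.179 0.134]
s 234 280 [0.635 0.162 0.007]
s 303 150 [ 0.566 -0.282  0.095]
s 280 150 [ 0.617 -0.212  0.145]
s 215 207 [0.729 0.026 0.122]
s 120 240 [ 1.445 -0.327 -0.752]
s 290 140 [ 0.605 -0.272  0.134]
```

View pics/crop0.png

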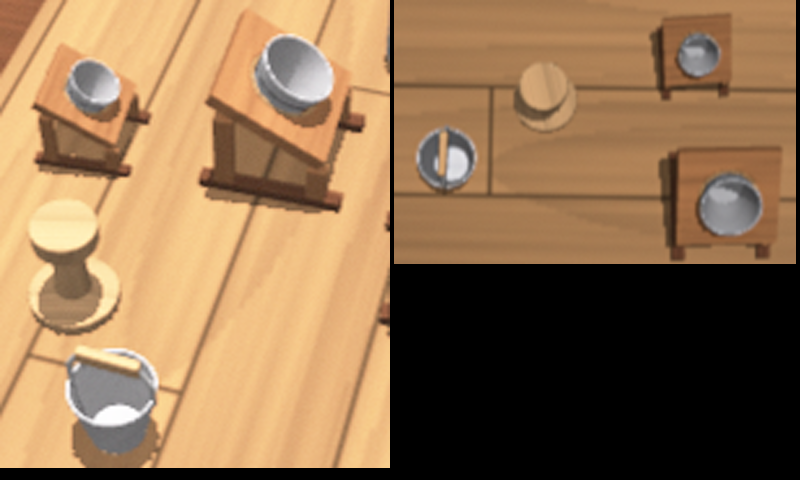

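The crop confirms the large brown rack with a pail in its board, at about (300,75) in the crop, and the bare pail with a wooden bar, at about (112,400). Next I'll measure both precisely.

```bash
cat > meas.py <<'E'
from h import *
def fitpl(P):
    c=P.mean(0); return c,np.linalg.svd(P-c,full_matrices=False)[2][2]
for n in("top","side"):
    f=load(n); C=cloud(f); hsv=cv2.cvtColor(f["img"],cv2.COLOR_RGB2HSV); H,S,V=[hsv[...,i].astype(int) for i in range(3)]
    # bar & pail
    reg=(abs(C[...,0]-.62)<.07)&(abs(C[...,1]-.166)<.07)
    bar=reg&(C[...,2]>.105)&(S>60)
    P=C[bar]; P=P[P[:,2]>np.nanmedian(P[:,2])-.012]; m=P.mean(0); d=np.linalg.svd(P[:,:2]-m[:2],full_matrices=False)[2][0]; e=(P[:,:2]-m[:2])@d
    print(n,"bar n",len(P),"mean",m.round(4),"yaw",np.degrees(np.arctan2(d[1],d[0])).round(1),"len",np.ptp(e).round(3),"mid",(m[:2]+d*(e.max()+e.min())/2).round(4),'z',np.percentile(P[:,2],[5,50,95]).round(4))
    # pixel-based bar centroid on z=.122..131
    vv,uu=np.nonzero(bar); r=cv2.minAreaRect(np.stack([uu,vv],1).astype(np.float32)); print("  minrect",np.round(r[0],1),np.round(r[1],1),"->",onz(f,*r[0],.131).round(4))
    # pail metal: outline ellipse by grey
    grey=reg&(S<60)&(C[...,2]>.02); rim=grey&(abs(C[...,2]-.08)<.008); Q=C[rim]
    (c,rad)=cv2.minEnclosingCircle(Q[:,:2].astype(np.float32)); print("  pail rim circ",np.round(c,4),round(rad,4),len(Q))
    # rack board
    reg=(abs(C[...,0]-.57)<.12)&(abs(C[...,1]+.257)<.12)&(C[...,2]>.04)
    br=reg&(S>90)
    P=C[br]; 
    rng=np.random.default_rng(0);best=None
    for _ in range(400):
        q=P[rng.choice(len(P),3)]; nn=np.cross(q[1]-q[0],q[2]-q[0]); l=np.linalg.norm(nn)
        if l<1e-5: continue
        nn/=l; i=abs((P-q[0])@nn)<.002
        if best is None or i.sum()>best.sum(): best=i
    c,nn=fitpl(P[best]); nn*=np.sign(nn[2]); print("  board",best.sum(),c.round(4),nn.round(4),"tilt",np.degrees(np.arccos(nn[2])).round(2),"dir",np.degrees(np.arctan2(nn[1],nn[0])).round(1))
    # rim: metal points far above board
    met=reg&(S<70); Q=C[met]; h=(Q-c)@nn; hm=np.percentile(h,98); print("  rim heights",np.percentile(h,[50,80,90,95,98,99.5]).round(4))
    X=np.cross([0,1,0],nn); X/=np.linalg.norm(X); Y=np.cross(nn,X)
    R=Q[h>hm-.006]; A=np.stack([(R-c)@X,(R-c)@Y],1)
    cc,rr=cv2.minEnclosingCircle(A.astype(np.float32)); print("  rim circle",len(R),round(rr,4),"center",(c+cc[0]*X+cc[1]*Y+hm*nn).round(4))
    K=np.c_[2*A,np.ones(len(A))];sol=np.linalg.lstsq(K,(A**2).sum(1),rcond=None)[0];print("   lsq r",np.sqrt(sol[2]+sol[:2]@sol[:2]).round(4),(c+sol[0]*X+sol[1]*Y+hm*nn).round(4))
    # contour-ellipse of metal in image -> onto rim plane
    mask=cv2.morphologyEx(met.astype(np.uint8),cv2.MORPH_OPEN,np.ones((3,3)))
    cs=max(cv2.findContours(mask,0,1)[0],key=cv2.contourArea)[:,0]
    for hh in(hm,):
        o=[];
        for u,v in cs:
            a,b=ray(f,u,v); o.append(a+b*((c+hh*nn-a)@nn)/(b@nn))
        o=np.array(o);A=np.stack([(o-c)@X,(o-c)@Y],1); cc,rr=cv2.minEnclosingCircle(A.astype(np.float32)); print("   contour circ",round(rr,4),(c+cc[0]*X+cc[1]*Y+hh*nn).round(4))
E
python3 meas.py
```

```text
top bar n 68 mean [0.6293 0.1693 0.1302] yaw 175.9 len 0.066 mid [0.629  0.1694] z [0.1233 0.1302 0.1361]
  minrect [230.9 176.5] [ 3.5 19.2] -> [0.6289 0.1695 0.131 ]
  pail rim circ [0.6299 0.1706] 0.0451 84
  board 485 [ 0.5785 -0.2497  0.1192] [-0.4957 -0.0116  0.8684] tilt 29.73 dir -178.7
  rim heights [-0.0006  0.0234  0.0309  0.0334  0.0357  0.0374]
  rim circle 73 0.0453 center [ 0.5531 -0.2516  0.1459]
   lsq r 0.0427 [ 0.5538 -0.251   0.1462]
   contour circ 0.05 [ 0.5586 -0.249   0.149 ]
side bar n 154 mean [0.6279 0.1735 0.1284] yaw 177.4 len 0.069 mid [0.6301 0.1734] z [0.1193 0.1293 0.1341]
  minrect [230.7 258.2] [25.7  6.9] -> [0.6274 0.1757 0.131 ]
  pail rim circ [0.6272 0.1704] 0.0471 171
  board 659 [ 0.5735 -0.2321  0.1185] [-0.4965 -0.0292  0.8675] tilt 29.83 dir -176.6
  rim heights [0.0128 0.0264 0.0318 0.0336 0.0353 0.0371]
  rim circle 102 0.0476 center [ 0.5536 -0.2511  0.1472]
   lsq r 0.0427 [ 0.5523 -0.2495  0.1464]
   contour circ 0.0602 [ 0.5552 -0.2332  0.1487]
```

```bash
cat >> h.py <<'E'
from scipy.spatial.transform import Rotation as Ro
def to(pos,R,st=None):
    from station import arm
    s=st or arm.get_state(); R0=Ro.from_euler("xyz",s["ee_rot"]).as_matrix()
    d=R0.T@(np.array(pos)-s["eef_pos"]); w=Ro.from_matrix(R0.T@R).as_rotvec()
    print("t",round(s["t"],2),"q",np.round(s["q"],2),"F",np.round(s["force"],1),"M",np.round(s["moment"],2),"w",round(s["width"],4))
    print("share t",(d/.3).round(4),"r",(w/(np.pi/3)).round(4), "mm",(d*1e3).round(1),"deg",np.degrees(w).round(1))
def toolR(zdir,xyaw):
    # tool z along zdir, tool x nearest heading xyaw
    z=np.array(zdir,float);z/=np.linalg.norm(z); x=np.array([np.cos(xyaw),np.sin(xyaw),0]); x-=x@z*z; x/=np.linalg.norm(x)
    return np.stack([x,np.cross(z,x),z],1)
BAR=np.radians(176.5)
E
python3 -c "
from h import *
to([.6285,.1705,.25],toolR([0,0,-1],BAR))"
```

```text
t 0.1 q [-1.05  0.36  0.01 -0.   -1.22 -0.29] F [ 0.4 -0.8  0.4] M [ 0.03  0.   -0.03] w 0.0875
share t [-2.1691  2.3229 -0.0777] r [ 0.0014 -0.0003  0.2786] mm [-650.7  696.9  -23.3] deg [ 0.1 -0.  16.7]
```

```bash
python3 -m inch '0 -0.2 0.2 -0.1 0 0 0; 0 -0.4 0.4 -0.2 0 0 0; 0 -0.6 0.6 -0.2 0 0 0; 0 -0.9 0.95 -0.2 0 0 0; 0 -0.9 0.95 -0.2 0 0 0; 0 -0.9 0.95 -0.2 0 0 0; 0 -0.9 0.95 -0.2 0 0 0;0 -0.9 0.95 -0.2 0 0 0; 0 -0.9 0.95 -0.2 0 0 0; 0 -0.9 0.95 -0.2 0 0 0'
python3 -c "
from h import *
to([.6285,.1705,.25],toolR([0,0,-1],BAR))"
```

```text
t: 1.1
eef_pos: [0.3527, -0.3167, 0.2867]
ee_rot: [-3.141, 0.0, -2.907]
force: [-0.4, 0.3, -0.4]
width: 0.0876
t 1.1 q [-0.32 -0.02 -0.31 -0.   -1.27 -1.02] F [-0.4  0.3 -0.4] M [ 0.01  0.04 -0.06] w 0.0876
share t [-1.2712  1.3662  0.1227] r [-1.000e-04  4.000e-04  2.821e-01] mm [-381.4  409.9   36.8] deg [-0.   0.  16.9]
```

```bash
python3 -m inch '0 -0.8 0.85 0 0 0 0.2;0 -0.8 0.85 0 0 0 0.2;0 -0.8 0.85 0 0 0 0.2;0 -0.8 0.85 0 0 0 0.2;0 -0.8 0.85 0 0 0 0.2;0 -0.8 0.85 0 0 0 0.2;0 -0.8 0.85 0 0 0 0.2;0 -0.8 0.85 0 0 0 0.2;0 -0.8 0.85 0 0 0 0.2;0 -0.8 0.85 0 0 0 0.2'
python3 -c "
from h import *
to([.6285,.1705,.20],toolR([0,0,-1],BAR))"
```

```text
t: 2.1
eef_pos: [0.5269, -0.0161, 0.286]
ee_rot: [-3.141, -0.001, -3.122]
force: [0.1, -1.0, 0.2]
width: 0.0877
t 2.1 q [ 0.34  0.08 -0.21  0.   -1.28 -1.89] F [ 0.1 -1.   0.2] M [-0.06 -0.   -0.03] w 0.0877
share t [-0.3513  0.6154  0.2858] r [-0.0005 -0.0013  0.0774] mm [-105.4  184.6   85.7] deg [-0.  -0.1  4.6]
```

```bash
python3 -m inch '0 -0.35 0.615 0.1 0 0 0.077;0 -0.35 0.615 0.1 0 0 0.077;0 -0.35 0.615 0.15 0 0 0.077;0 -0.35 0.615 0.2 0 0 0.077;0 -0.35 0.615 0.285 0 0 0.077;0 -0.35 0.615 0.285 0 0 0.077;0 -0.35 0.615 0.285 0 0 0.077;0 -0.35 0.615 0.285 0 0 0.077'
python3 - <<'E'
from h import *
snap("side",1);f=snap("top",1)
to([.6285,.1705,.103],toolR([0,0,-1],BAR))
cv2.imwrite("pics/c1.png",np.hstack([cv2.resize(load(n,1)["img"][a:a+110,b:b+110],(400,400),interpolation=2)[:,:,::-1] for n,a,b in(("side",200,180),("top",130,180))]))
E
```

```text
t: 2.9
eef_pos: [0.6289, 0.1703, 0.2028]
ee_rot: [3.141, 0.002, 3.081]
force: [-0.4, 0.5, 0.6]
width: 0.0878
t 3.0 q [ 0.56  0.33 -0.08  0.   -1.15 -2.2 ] F [0.2 0.2 0.7] M [-0.03  0.07 -0.01] w 0.0876
share t [ 0.0023 -0.0015  0.3341] r [0.0014 0.0026 0.0004] mm [  0.7  -0.4 100.2] deg [0.1 0.2 0. ]
```

View pics/c1.png

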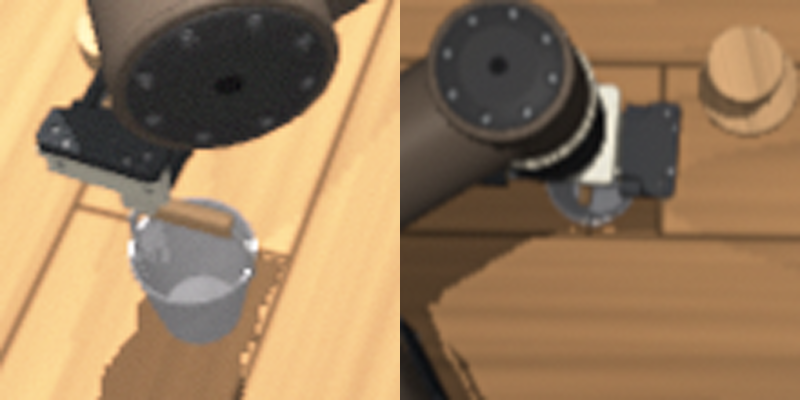

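The gripper is centred over the bar, and the fingers are on either side of it. I'll descend and watch the force.

```bash
python3 -m inch '0 0 0 0.07 0 0 0;0 0 0 0.14 0 0 0;0 0 0 0.2 0 0 0;0 0 0 0.25 0 0 0;0 0 0 0.29 0 0 0;0 0 0 0.32 0 0 0;0 0 0 0.333 0 0 0;0 0 0 0.333 0 0 0'
python3 - <<'E'
from h import *
snap("side",2)
to([.6285,.1705,.103],toolR([0,0,-1],BAR))
cv2.imwrite("pics/c2.png",cv2.resize(load("side",2)["img"][200:320,170:330],(800,600),interpolation=2)[:,:,::-1])
E
```

```text
t: 3.8
eef_pos: [0.6284, 0.1718, 0.1012]
ee_rot: [-3.142, -0.0, 3.082]
force: [0.7, -0.1, 1.5]
width: 0.088
t 3.85 q [ 0.57  0.42 -0.2   0.   -0.95 -2.2 ] F [-0.4 -0.9  0.1] M [-0.03 -0.06 -0.  ] w 0.0874
share t [ 0.0001 -0.0049 -0.0046] r [0.0001 0.0005 0.0018] mm [ 0.  -1.5 -1.4] deg [0.  0.  0.1]
```

View pics/c2.png

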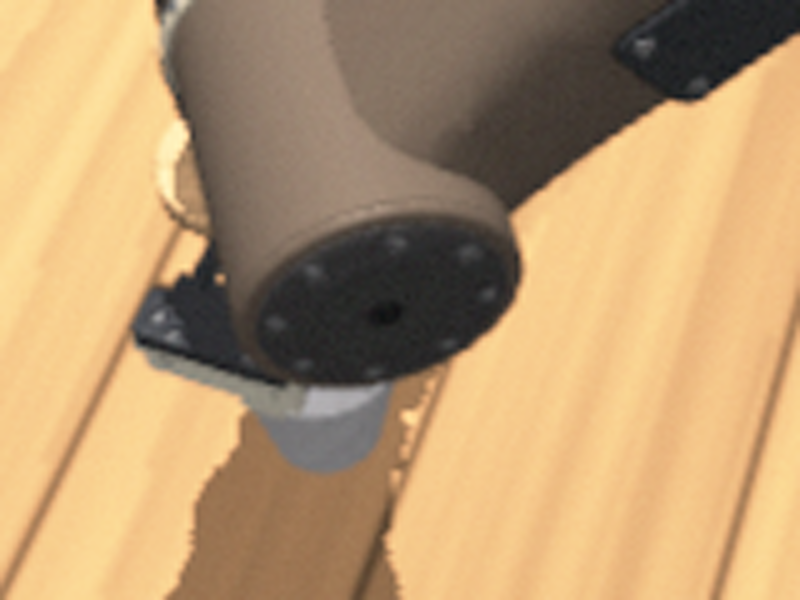

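```bash
python3 -m inch '0.5 0 -0.003 -0.003 0 0 0;0.6 0 -0.003 -0.003 0 0 0;0.7 0 -0.003 -0.003 0 0 0;0.8 0 -0.003 -0.003 0 0 0;1 0 -0.003 -0.003 0 0 0;1 0 -0.003 -0.003 0 0 0;1 0 -0.003 -0.003 0 0 0;1 0 -0.003 -0.003 0 0 0;1 0 -0.003 -0.003 0 0 0;1 0 -0.003 -0.003 0 0 0' 50
python3 -c "
from h import *
to([.6285,.1705,.20],toolR([0,0,-1],BAR))"
```

```text
t: 4.85
eef_pos: [0.6283, 0.1711, 0.1021]
ee_rot: [-3.142, 0.0, 3.082]
force: [0.0, 0.5, -0.1]
width: 0.0131
t 4.85 q [ 0.56  0.42 -0.2   0.   -0.95 -2.19] F [ 0.   0.5 -0.1] M [-0.08 -0.01 -0.07] w 0.0131
share t [-0.0007 -0.0019 -0.3264] r [-0.      0.      0.0018] mm [ -0.2  -0.6 -97.9] deg [-0.   0.   0.1]
```

```bash
python3 -m inch '1 0 0 -0.03 0 0 0;1 0 0 -0.08 0 0 0;1 0 0 -0.15 0 0 0;1 0 0 -0.23 0 0 0;1 0 0 -0.32 0 0 0;1 0 0 -0.42 0 0 0;1 0 0 -0.52 0 0 0;1 0 0 -0.6 0 0 0;1 0 0 -0.66 0 0 0;1 0 0 -0.7 0 0 0;1 0 0 -0.7 0 0 0'
python3 - <<'E'
from h import *
snap("side",3)
to([.50,-.25,.32],toolR([.5,0,-.866],np.pi))
cv2.imwrite("pics/c3.png",cv2.resize(load("side",3)["img"][100:310,120:400],(800,600),interpolation=2)[:,:,::-1])
E
```

```text
t: 5.95
eef_pos: [0.6287, 0.1712, 0.3139]
ee_rot: [3.14, 0.002, 3.082]
force: [0.2, -0.1, -2.9]
width: 0.0118
t 6.0 q [ 0.56  0.28  0.09 -0.   -1.38 -2.19] F [ 0.7  0.2 -4.4] M [0.03 0.04 0.06] w 0.0117
share t [ 0.3433 -1.4267 -0.027 ] r [-0.0143 -0.4997 -0.0556] mm [ 103.  -428.    -8.1] deg [ -0.9 -30.   -3.3]
```

View pics/c3.png

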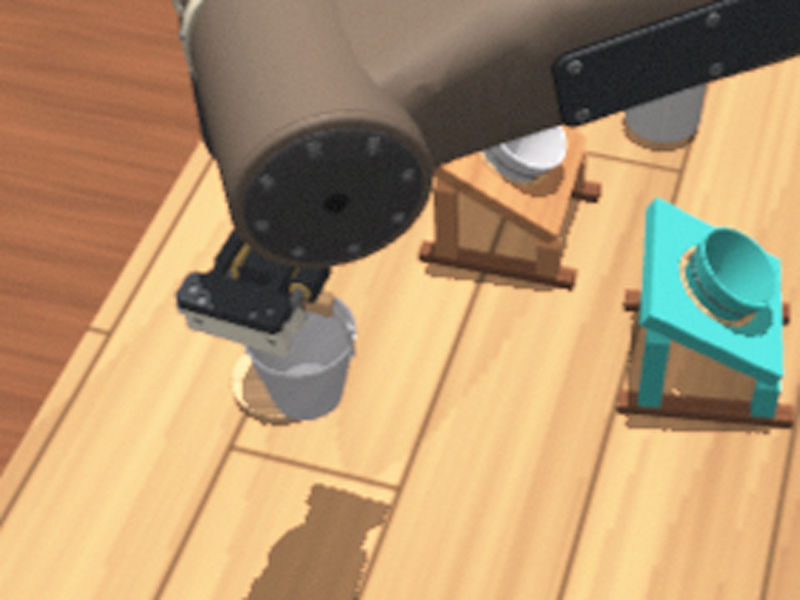

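```bash
python3 -m inch '1 0.01 -0.03 0 0 -0.02 0;1 0.02 -0.09 0 0 -0.06 0;1 0.03 -0.16 0 0 -0.1 -0.01;1 0.06 -0.24 0 0 -0.15 -0.015;1 0.09 -0.32 0 0 -0.2 -0.02;1 0.12 -0.4 0 0 -0.25 -0.03;1 0.15 -0.48 0 -0.01 -0.3 -0.035;1 0.18 -0.56 0 -0.01 -0.35 -0.04;1 0.21 -0.64 0 -0.012 -0.4 -0.045;1 0.24 -0.71 0 -0.013 -0.45 -0.05;1 0.27 -0.76 0 -0.014 -0.48 -0.055;1 0.28 -0.78 0 -0.014 -0.5 -0.056' 60
python3 - <<'E'
from h import *
n=np.array([-.4965,-.02,.868]);n/=np.linalg.norm(n)
to(np.array([.553,-.2505,.1455])+.15*n,toolR(-n,np.pi))
from station import arm; print(arm.get_state()["eef_pos"])
E
```

```text
t: 7.2
eef_pos: [0.528, -0.0592, 0.3099]
ee_rot: [-3.14, 0.522, -3.142]
force: [-0.7, 0.5, -3.5]
width: 0.0118
t 7.2 q [ 0.39 -0.26 -0.69  0.31 -0.67 -2.16] F [-0.7  0.5 -3.5] M [0.11 2.38 0.08] w 0.0118
share t [ 0.2    -0.6478  0.0177] r [-0.0206  0.0022  0.011 ] mm [  60.  -194.3    5.3] deg [-1.2  0.1  0.7]
[ 0.52803234 -0.05915405  0.30991353]
```

```bash
python3 -m inch '1 0.01 -0.03 0 0 0 0;1 0.03 -0.09 0 0 0 0;1 0.06 -0.17 0 0 0 0;1 0.09 -0.26 0 0 0 0;1 0.12 -0.35 0 0 0 0;1 0.15 -0.44 0 -0.01 0 0;1 0.17 -0.52 0 -0.01 0 0.005;1 0.19 -0.58 0 -0.02 0 0.01;1 0.2 -0.62 0 -0.02 0 0.011;1 0.2 -0.648 0 -0.02 0 0.011;1 0.2 -0.648 0 -0.02 0 0.011'
python3 - <<'E'
from h import *
n=np.array([-.4965,-.02,.868]);n/=np.linalg.norm(n)
to(np.array([.553,-.2505,.1455])+.15*n,toolR(-n,np.pi))
from station import arm; print(arm.get_state()["eef_pos"])
snap("side",4);snap("top",4)
cv2.imwrite("pics/c4.png",np.hstack([cv2.resize(load(m,4)["img"][a:a+150,b:b+120],(400,500),interpolation=2)[:,:,::-1] for m,a,b in(("side",70,250),("top",130,290))]))
E
```

```text
t: 8.3
eef_pos: [0.4783, -0.2529, 0.2808]
ee_rot: [3.114, 0.521, 3.127]
force: [-0.0, -0.0, -4.0]
width: 0.0116
t 8.3 q [-0.23 -0.14 -0.47 -0.2  -0.74 -1.24] F [-0. -0. -4.] M [-0.06  2.37  0.06] w 0.0116
share t [ 0.0078 -0.0023  0.015 ] r [ 0.      0.0014 -0.001 ] mm [ 2.3 -0.7  4.5] deg [ 0.   0.1 -0.1]
[ 0.47833966 -0.25292388  0.28075282]
```

View pics/c4.png

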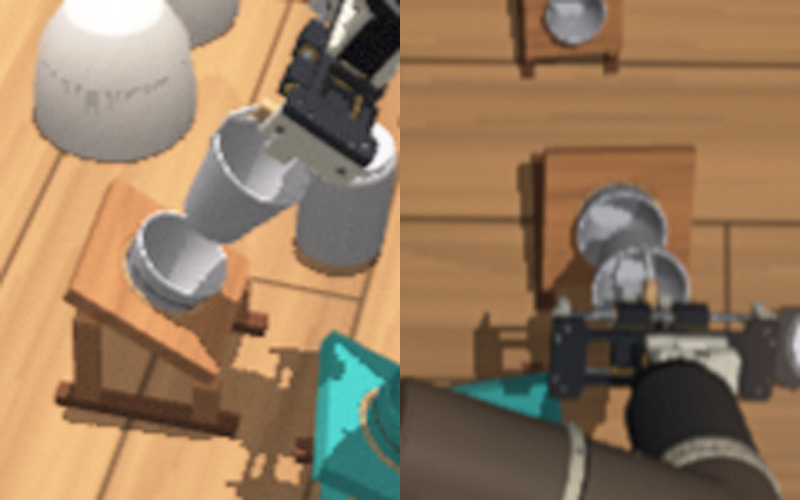

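```bash
cat > cone.py <<'E'
from h import *
from scipy.optimize import least_squares
import sys
# foot-frame cone: r=29+.2*h ; also rim ring at h=80
def cyl(P,p): # p: rim centre xyz, axis nx,ny
    n=np.array([p[3],p[4],np.sqrt(1-p[3]**2-p[4]**2)]); d=P-p[:3]; h=d@n; r=np.linalg.norm(d-h[:,None]*n,axis=1); return h,r
def fit(P,p0,hlo,fixn=False,it=6):
    p=np.array(p0,float)
    for k in range(it):
        tol=[.008,.006,.005,.004,.004,.004][k]
        h,r=cyl(P,p); R=.045+.2*h; dd=(r-R)*.98; di=(r-(R-.003))*.98
        so=(h<.003)&(h>hlo)&(abs(dd)<tol); 
        si=(h<.003)&(h>hlo)&(abs(di)<tol)
        sel=so|si; out=abs(dd)<abs(di)
        Q=P[sel]; 
        def res(x):
            h,r=cyl(Q,x); R=.045+.2*h; a=(r-R)*.98; b=(r-R+.003)*.98
            # nearest wall face, and rim top
            w=np.where(abs(a)<abs(b),a,b); return w
        top=(abs(h)<.004)&(r>.041)&(r<.046); T=P[top]
        hm=np.percentile(h[(r>.038)&(r<.048)&(abs(h)<.01)],95) if True else 0
        def tot(x):
            v=res(x)
            if fixn: v=np.r_[v,(x[3:]-np.array(p0[3:]))*10]
            return v
        s=least_squares(tot,p,loss="soft_l1",f_scale=.002); p=s.x
    return p,sel.sum(),np.sqrt(np.mean(res(p)**2))
def held(p,st): pass
E
python3 - <<'E'
from cone import *
from station import arm
s=arm.get_state(); Rt=Ro.from_euler("xyz",s["ee_rot"]).as_matrix(); n=-Rt[:,2]; tcp=np.array(s["eef_pos"])
pr=tcp+n*(.020-.042); print("pred held rim",pr.round(4),n.round(4))
allP=[]
for m in("top","side"):
    f=load(m,4);C=cloud(f);hsv=cv2.cvtColor(f["img"],cv2.COLOR_RGB2HSV); g=(hsv[...,1]<70)&np.isfinite(C[...,0])
    P=C[g]; 
    h,r=cyl(P,[*pr,n[0],n[1]]); Q=P[(r<.06)&(h<.008)&(h>-.085)]
    h,r=cyl(P,[.553,-.2505,.1455,-.4965,-.02]); L=P[(r<.06)&(h<.008)&(h>-.032)]
    for nm,Z,p0,hl in(("held",Q,[*pr,n[0],n[1]],-.08),("low",L,[.553,-.2505,.1455,-.4965,-.02],-.03)):
        for fx in (0,1):
            p,k,e=fit(Z,p0,hl,fx); print(m,nm,fx,len(Z),k,p.round(4),"rms",e.round(5))
E
```

```text
pred held rim [ 0.4893 -0.2515  0.262 ] [-0.4983 -0.0205  0.8668]
top held 0 448 351 [ 0.4892 -0.2522  0.2663 -0.4865 -0.0205] rms 0.00096
top held 1 448 357 [ 0.4889 -0.252   0.2656 -0.4983 -0.0205] rms 0.00098
top low 0 133 122 [ 0.5535 -0.2515  0.1463 -0.5055 -0.0444] rms 0.00082
top low 1 133 120 [ 0.5536 -0.2514  0.1464 -0.4965 -0.02  ] rms 0.00082
side held 0 877 860 [ 0.4888 -0.2516  0.2643 -0.484  -0.0099] rms 0.00114
side held 1 877 863 [ 0.4886 -0.2518  0.2642 -0.4983 -0.0205] rms 0.00117
side low 0 450 410 [ 0.5524 -0.2505  0.1457 -0.5076 -0.0476] rms 0.00117
side low 1 450 413 [ 0.5528 -0.2503  0.1454 -0.4965 -0.02  ] rms 0.00119
```

```bash
python3 -m inch '1 0.004 -0.003 0 0 0 0;1 0.011 -0.007 0.03 0 0 0;1 0.011 -0.007 0.06 0 0 0;1 0.011 -0.007 0.09 0 0 0;1 0.011 -0.007 0.12 0 0 0;1 0.011 -0.007 0.15 0 0 0;1 0.011 -0.007 0.18 0 0 0;1 0.011 -0.007 0.21 0 0 0;1 0.011 -0.007 0.24 0 0 0;1 0.011 -0.007 0.26 0 0 0;1 0.011 -0.007 0.27 0 0 0;1 0.011 -0.007 0.27 0 0 0'
cat > look.py <<'E'
from cone import *
from station import arm
import sys
i=sys.argv[1]; rh=float(sys.argv[2]) if len(sys.argv)>2 else None
s=arm.get_state(); Rt=Ro.from_euler("xyz",s["ee_rot"]).as_matrix(); n=-Rt[:,2]; tcp=np.array(s["eef_pos"])
print("t",s["t"],"tcp",tcp.round(4),"n",n.round(4),"F",np.round(s["force"],1),"F.n",round(float(np.dot(s["force"],n)),1),"M",np.round(s["moment"],2),"w",s["width"])
pr=tcp+n*(.020-.039)+[0,0,0]; L0=np.array([.553,-.251,.1458]); print("pred held rim",pr.round(4),"above low start rim",round(float((pr-L0)@n),4))
crops=[]
for m,a,b in(("side",110,260),("top",160,310)):
    f=snap(m,i);C=cloud(f);hsv=cv2.cvtColor(f["img"],cv2.COLOR_RGB2HSV); g=(hsv[...,1]<70)&np.isfinite(C[...,0])
    P=C[g]; h,r=cyl(P,[*pr,n[0],n[1]]); Q=P[(r<.055)&(h<.006)&(h>-.04)]
    for hl in(-.012,-.04):
        for fx in (0,1):
            p,k,e=fit(Q[ (cyl(Q,[*pr,n[0],n[1]])[0]>hl)],[*pr,n[0],n[1]],hl,fx); print(m,"held",hl,fx,k,p.round(4),"rms",e.round(5))
    h,r=cyl(Q,[*pr,n[0],n[1]])
    crops.append(cv2.resize(f["img"][a:a+80,b:b+80],(400,400),interpolation=2)[:,:,::-1])
cv2.imwrite(f"pics/c{i}.png",np.hstack(crops))
E
python3 look.py 5
```

```text
t: 9.6
eef_pos: [0.5164, -0.2524, 0.2099]
ee_rot: [3.115, 0.523, 3.129]
force: [0.2, 0.1, -2.5]
width: 0.0115
t 9.6 tcp [ 0.5164 -0.2524  0.2099] n [-0.4995 -0.0205  0.8661] F [ 0.2  0.1 -2.5] F.n -2.3 M [-0.11  2.45  0.02] w 0.011522658951368869
pred held rim [ 0.5259 -0.252   0.1935] above low start rim 0.0548
side held -0.012 0 111 [ 0.5258 -0.2509  0.197  -0.5755  0.0927] rms 0.00106
side held -0.012 1 122 [ 0.526  -0.2508  0.1958 -0.4995 -0.0205] rms 0.00096
side held -0.04 0 477 [ 0.527  -0.251   0.1932 -0.4937 -0.0202] rms 0.00115
side held -0.04 1 477 [ 0.5269 -0.251   0.1933 -0.4995 -0.0205] rms 0.00115
top held -0.012 0 68 [ 0.528  -0.252   0.1946 -0.4912 -0.0387] rms 0.00076
top held -0.012 1 69 [ 0.528  -0.252   0.1945 -0.4995 -0.0205] rms 0.00075
top held -0.04 0 159 [ 0.5276 -0.2522  0.1953 -0.4666 -0.0445] rms 0.00083
top held -0.04 1 159 [ 0.5277 -0.2522  0.1946 -0.4995 -0.0205] rms 0.00088
```

View pics/c5.png

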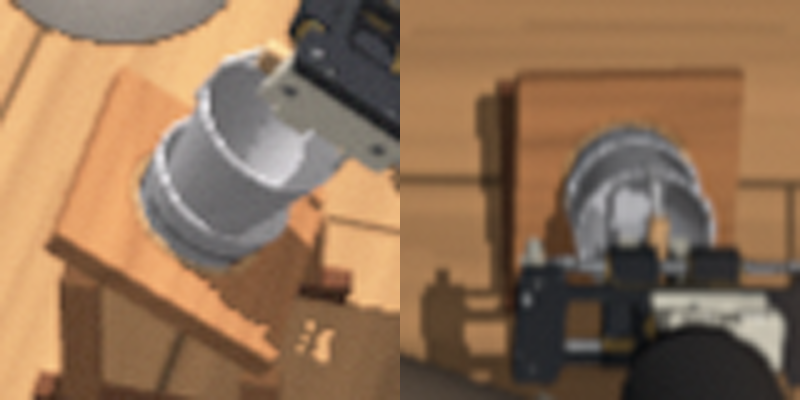

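The held pail has entered the lower one, shown left at (200,190). It is about 40 mm from home and about 2 mm off towards the uphill side. I'll correct that and descend.

```bash
python3 -m inch '1 0.0065 -0.002 0.01 0 0 0;1 0.0065 -0.002 0.03 0 0 0;1 0.0065 -0.002 0.05 0 0 0;1 0.0065 -0.002 0.07 0 0 0;1 0.0065 -0.002 0.085 0 0 0;1 0.0065 -0.002 0.1 0 0 0;1 0.0065 -0.002 0.105 0 0 0;1 0.0065 -0.002 0.107 0 0 0;1 0.0065 -0.002 0.107 0 0 0'
python3 look.py 6
```

```text
t: 10.6
eef_pos: [0.5308, -0.2524, 0.1816]
ee_rot: [3.115, 0.524, 3.129]
force: [-0.8, 0.2, -2.8]
width: 0.0115
t 10.6 tcp [ 0.5308 -0.2524  0.1816] n [-0.5001 -0.0203  0.8658] F [-0.8  0.2 -2.8] F.n -2.1 M [-0.1   2.37  0.04] w 0.011460035101015687
pred held rim [ 0.5403 -0.252   0.1652] above low start rim 0.0232
side held -0.012 0 104 [ 0.5393 -0.2506  0.1689 -0.4985  0.1348] rms 0.00096
side held -0.012 1 97 [ 0.5398 -0.2501  0.1685 -0.5001 -0.0203] rms 0.00094
side held -0.04 0 467 [ 0.5433 -0.2504  0.1607 -0.5487 -0.1194] rms 0.00138
side held -0.04 1 453 [ 0.5441 -0.2494  0.161  -0.5001 -0.0203] rms 0.00152
top held -0.012 0 55 [ 0.5417 -0.2522  0.1649 -0.5107 -0.0208] rms 0.00072
top held -0.012 1 53 [ 0.5416 -0.2522  0.165  -0.5001 -0.0203] rms 0.00073
top held -0.04 0 175 [ 0.5439 -0.2521  0.1624 -0.6277 -0.0715] rms 0.00106
top held -0.04 1 171 [ 0.546  -0.2512  0.1629 -0.5001 -0.0203] rms 0.00122
```

View pics/c6.png

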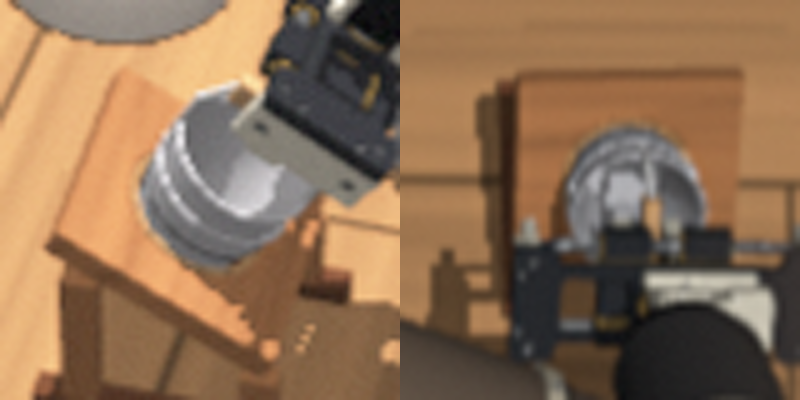

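```bash
python3 -m inch '1 0 0 0.005 0 0 0;1 0 0 0.01 0 0 0;1 0 0 0.013 0 0 0;1 0 0 0.017 0 0 0;1 0 0 0.017 0 0 0'
python3 -m inch '1 0 0 0.003 0 0 0;1 0 0 0.003 0 0 0;1 0 0 0.003 0 0 0'
python3 -m inch '1 0 0 0.003 0 0 0;1 0 0 0.003 0 0 0;1 0 0 0.003 0 0 0'
python3 -m inch '1 0 0 0.003 0 0 0;1 0 0 0.003 0 0 0;1 0 0 0.003 0 0 0'
```

```text
t: 11.2
eef_pos: [0.5333, -0.2522, 0.177]
ee_rot: [3.115, 0.523, 3.129]
force: [-0.5, 0.9, -3.9]
width: 0.0113
t: 11.5
eef_pos: [0.5338, -0.2521, 0.1764]
ee_rot: [3.115, 0.524, 3.129]
force: [0.4, 1.5, -3.0]
width: 0.0116
t: 11.8
eef_pos: [0.5342, -0.2521, 0.1758]
ee_rot: [3.115, 0.524, 3.129]
force: [-1.6, 3.6, -0.3]
width: 0.0117
t: 12.1
eef_pos: [0.5347, -0.2521, 0.1749]
ee_rot: [3.115, 0.524, 3.129]
force: [-2.1, 4.6, -0.2]
width: 0.0116
```

Contact has started, with a side force in +y. I'll ease about 1 mm towards +y to centre before pressing.

```bash
python3 -m inch '1 0.001 0.003 0 0 0 0;1 0.001 0.003 0 0 0 0;1 0.001 0.003 0 0 0 0'
python3 -m inch '1 0 0 0.003 0 0 0;1 0 0 0.003 0 0 0;1 0 0 0.003 0 0 0'
python3 -m inch '1 0 0 0.003 0 0 0;1 0 0 0.003 0 0 0;1 0 0 0.003 0 0 0'; python3 look.py 7
```

```text
t: 12.4
eef_pos: [0.5346, -0.2517, 0.1748]
ee_rot: [3.116, 0.524, 3.129]
force: [0.8, -0.6, -2.1]
width: 0.0115
t: 12.7
eef_pos: [0.535, -0.2515, 0.1742]
ee_rot: [3.116, 0.524, 3.129]
force: [-1.7, -2.2, -0.5]
width: 0.0115
t: 13.0
eef_pos: [0.5355, -0.2514, 0.1734]
ee_rot: [3.116, 0.524, 3.129]
force: [-1.6, -3.1, -0.6]
width: 0.0116
t 13.0 tcp [ 0.5355 -0.2514  0.1734] n [-0.5004 -0.02    0.8656] F [-1.6 -3.1 -0.6] F.n 0.4 M [-1.03  2.31 -0.48] w 0.011588032301256832
pred held rim [ 0.545  -0.251   0.1569] above low start rim 0.0137
side held -0.012 0 89 [ 0.5449 -0.2512  0.1588 -0.5198  0.1039] rms 0.00114
side held -0.012 1 100 [ 0.5447 -0.2506  0.1591 -0.5004 -0.02  ] rms 0.00107
side held -0.04 0 450 [ 0.549  -0.2501  0.1524 -0.4936 -0.0934] rms 0.00128
side held -0.04 1 434 [ 0.549  -0.2492  0.1523 -0.5004 -0.02  ] rms 0.00131
top held -0.012 0 43 [ 0.5456 -0.251   0.1615 -0.3514  0.1743] rms 0.00078
top held -0.012 1 57 [ 0.5466 -0.2514  0.1593 -0.5004 -0.02  ] rms 0.00095
top held -0.04 0 182 [ 0.5498 -0.2509  0.1538 -0.6184 -0.0335] rms 0.00097
top held -0.04 1 181 [ 0.5502 -0.2508  0.1558 -0.5004 -0.02  ] rms 0.00104
```

View pics/c7.png

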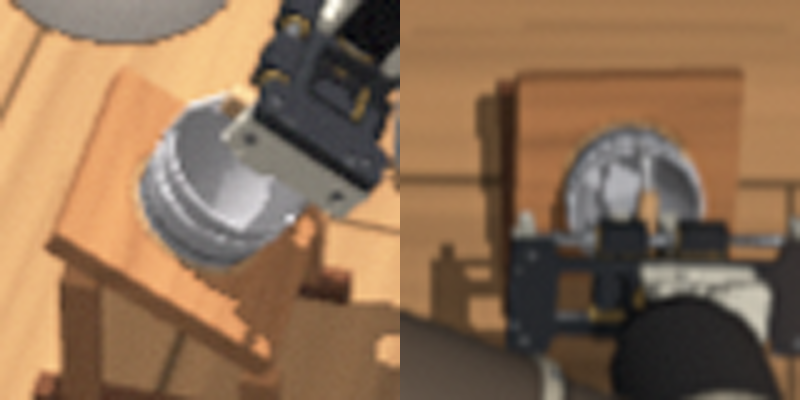

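```bash
python3 -m inch '1 0 -0.0013 0 0 0 0;1 0 -0.0013 0.002 0 0 0;1 0 -0.0013 0.002 0 0 0'
python3 -m inch '1 0 0 0.003 0 0 0;1 0 0 0.003 0 0 0;1 0 0 0.003 0 0 0'
python3 -m inch '1 0 0 0.003 0 0 0;1 0 0 0.003 0 0 0;1 0 0 0.003 0 0 0'
python3 -m inch '1 0 0 0.003 0 0 0;1 0 0 0.003 0 0 0;1 0 0 0.003 0 0 0'
```

```text
t: 13.4
eef_pos: [0.5357, -0.2516, 0.1727]
ee_rot: [3.115, 0.524, 3.129]
force: [-1.7, -1.7, 1.4]
width: 0.0115
t: 13.7
eef_pos: [0.5362, -0.2516, 0.1719]
ee_rot: [3.115, 0.524, 3.129]
force: [0.5, -1.2, -0.5]
width: 0.0118
t: 14.0
eef_pos: [0.5366, -0.2515, 0.1711]
ee_rot: [3.115, 0.524, 3.129]
force: [0.8, -1.2, 0.1]
width: 0.0115
t: 14.3
eef_pos: [0.5371, -0.2516, 0.1703]
ee_rot: [3.115, 0.524, 3.129]
force: [0.0, -1.1, 0.2]
width: 0.0116
```

```bash
cat > look2.py <<'E'
from h import *
from station import arm
import sys
i=sys.argv[1]
s=arm.get_state(); print("t",s["t"],"tcp",np.round(s["eef_pos"],4),"F",np.round(s["force"],1))
crops=[]
n=np.array([-.4995,-.02,.866]);n/=np.linalg.norm(n);c0=np.array([.5695,-.2503,.1165])
for m in("side","top"):
    f=snap(m,i);C=cloud(f);hsv=cv2.cvtColor(f["img"],cv2.COLOR_RGB2HSV)
    d=C-c0;h=d@n; r=np.linalg.norm(d-h[...,None]*n,axis=-1)
    g=(hsv[...,1]<80)&(r<.049)&(r>.0405)&(h>0)&(h<.06)
    hs=np.sort(h[g]); print(m,"hist mm",np.histogram(hs,bins=np.arange(0,.06,.003))[0])
    b=(hsv[...,1]>90)&(r>.055)&(r<.075)&(abs(h)<.01); print("  board h",np.median(h[b]).round(4))
f=load("side",i); cv2.imwrite(f"pics/c{i}.png",cv2.resize(f["img"][120:180,275:345],(800,686),interpolation=2)[:600,:,::-1])
E
python3 look2.py 8
```

```text
t 14.3 tcp [ 0.5371 -0.2516  0.1703] F [ 0.  -1.1  0.2]
side hist mm [ 8  6 10 15 17 16 14 19 37 23 18 19 31 27 15  4  2  2  3]
  board h -0.0011
top hist mm [ 5  1  5  6  0  5  9 11 12  9  8 11 16 20  9  2  2  0  0]
  board h -0.0028
```

View pics/c8.png

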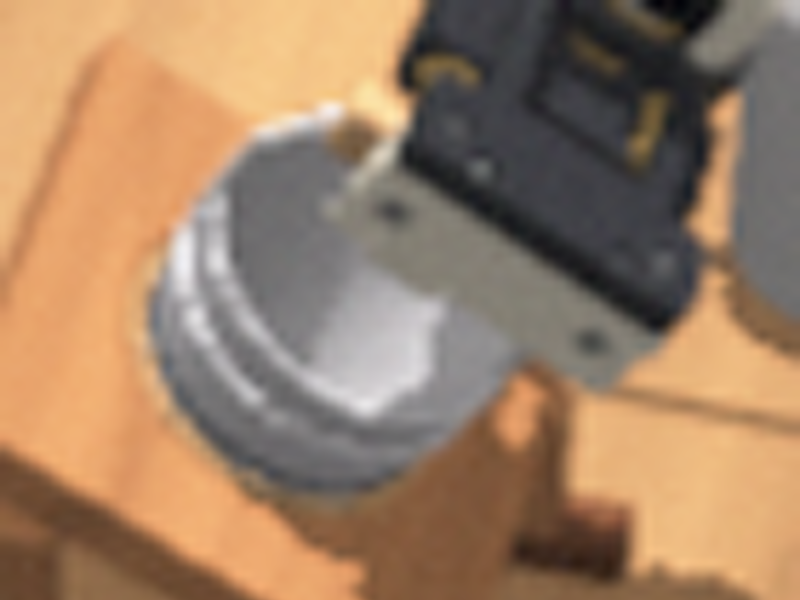

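```bash
cat > prof.py <<'E'
from h import *
import sys
n=np.array([-.4995,-.02,.866]);n/=np.linalg.norm(n);c0=np.array([.5695,-.2503,.1165]);X=np.cross([0,1,0],n);X/=np.linalg.norm(X);Y=np.cross(n,X)
# cast rays: silhouette in azimuth-near-camera side. lower rim bright edge: sample along generatrix of the outer cone
for i in sys.argv[1:]:
  f=load("side",i);g=cv2.cvtColor(f["img"],cv2.COLOR_RGB2GRAY).astype(np.float32)
  cam=ray(f,0,0)[0]; dc=cam-c0; az0=np.arctan2(dc@Y,dc@X)
  out=[]
  hs=np.arange(-.004,.06,.001)
  for da in np.radians(np.arange(-40,41,4)):
    e=np.cos(az0+da)*X+np.sin(az0+da)*Y
    P=c0+hs[:,None]*n+e*.044
    uv=proj(f,P).astype(np.float32); out.append(cv2.remap(g,uv[:,0][None],uv[:,1][None],1)[0])
  out=np.array(out); m=np.median(out,0)
  print(i,"az",np.degrees(az0).round()); print(" ".join(f"{int(h*1e3)}:{int(v)}" for h,v in zip(np.round(hs,3),m)))
E
python3 prof.py 0 4 6 7 8
```

```text
0 az 75.0
-4:173 -3:170 -2:166 -1:165 0:164 1:160 2:154 3:147 4:139 5:132 6:125 7:117 8:111 9:106 10:103 11:100 12:97 13:94 14:95 15:97 16:99 17:103 18:107 19:111 20:113 21:113 22:114 23:115 24:116 25:121 26:125 27:135 28:147 29:159 30:171 31:182 32:192 33:192 34:181 35:166 36:157 37:147 38:136 39:136 40:137 41:137 42:137 43:136 44:136 45:138 46:140 47:142 48:143 49:143 50:143 51:143 52:143 53:145 54:146 55:147 56:149 57:150 58:152 59:153
4 az 75.0
-4:164 -3:160 -2:155 -1:154 0:153 1:150 2:145 3:138 4:131 5:125 6:116 7:110 8:103 9:99 10:95 11:92 12:89 13:89 14:90 15:92 16:94 17:97 18:100 19:103 20:105 21:106 22:107 23:108 24:110 25:113 26:118 27:127 28:138 29:149 30:161 31:170 32:181 33:180 34:172 35:158 36:149 37:139 38:127 39:127 40:128 41:128 42:127 43:126 44:126 45:128 46:131 47:133 48:134 49:134 50:135 51:135 52:135 53:136 54:138 55:139 56:141 57:143 58:144 59:144
6 az 75.0
-4:168 -3:164 -2:159 -1:157 0:156 1:153 2:147 3:141 4:133 5:127 6:117 7:115 8:107 9:103 10:100 11:96 12:92 13:90 14:89 15:91 16:95 17:100 18:103 19:106 20:108 21:109 22:109 23:110 24:113 25:117 26:121 27:130 
[... 409 characters left out ...]
:122 24:130 25:138 26:149 27:155 28:153 29:147 30:144 31:135 32:129 33:125 34:118 35:112 36:111 37:112 38:115 39:122 40:133 41:144 42:158 43:167 44:177 45:176 46:170 47:162 48:153 49:142 50:135 51:134 52:132 53:131 54:130 55:130 56:132 57:134 58:136 59:138
8 az 75.0
-4:168 -3:165 -2:161 -1:156 0:151 1:142 2:131 3:119 4:111 5:102 6:94 7:90 8:91 9:96 10:101 11:105 12:107 13:109 14:110 15:110 16:110 17:111 18:114 19:118 20:123 21:136 22:146 23:156 24:164 25:164 26:162 27:152 28:137 29:123 30:119 31:115 32:111 33:111 34:113 35:117 36:122 37:132 38:146 39:160 40:173 41:176 42:173 43:170 44:159 45:146 46:135 47:131 48:130 49:130 50:131 51:133 52:135 53:137 54:137 55:137 56:137 57:137 58:138 59:140
```

The pail is sliding. The lower rim has dropped about 7 to 8 mm and the bead is about 7 mm above the board. It needs about 6 mm more.

```bash
python3 -m inch '1 0 0 0.003 0 0 0;1 0 0 0.006 0 0 0;1 0 0 0.006 0 0 0'
python3 -m inch '1 0 0 0.003 0 0 0;1 0 0 0.006 0 0 0;1 0 0 0.006 0 0 0'
python3 -m inch '1 0 0 0.002 0 0 0;1 0 0 0.003 0 0 0;1 0 0 0.003 0 0 0'; python3 look2.py 9; python3 prof.py 9
```

```text
t: 14.7
eef_pos: [0.538, -0.2515, 0.1687]
ee_rot: [3.115, 0.524, 3.129]
force: [0.6, -1.1, 1.0]
width: 0.0114
t: 15.0
eef_pos: [0.5389, -0.2515, 0.1671]
ee_rot: [3.115, 0.524, 3.129]
force: [0.9, -0.4, 0.7]
width: 0.0115
t: 15.3
eef_pos: [0.5393, -0.2515, 0.1664]
ee_rot: [3.115, 0.524, 3.129]
force: [0.0, -1.4, 0.2]
width: 0.0118
t 15.3 tcp [ 0.5393 -0.2515  0.1664] F [ 0.  -1.4  0.2]
side hist mm [16 11 12 21 13 20 22 22 18 19 22 32 25  9  1  3  1  5  1]
  board h -0.0008
top hist mm [ 8  7  6  2  8  5 12 22  4  3 13 18 12  5  1  1  1  1  1]
  board h -0.0026
9 az 75.0
-4:166 -3:163 -2:159 -1:153 0:146 1:139 2:131 3:121 4:112 5:107 6:108 7:109 8:110 9:110 10:110 11:110 12:111 13:113 14:117 15:119 16:126 17:133 18:140 19:144 20:148 21:150 22:141 23:132 24:130 25:128 26:119 27:119 28:114 29:113 30:116 31:123 32:135 33:147 34:157 35:169 36:178 37:179 38:176 39:166 40:154 41:144 42:137 43:131 44:129 45:132 46:135 47:138 48:138 49:138 50:137 51:136 52:134 53:133 54:133 55:133 56:134 57:135 58:137 59:139
```

View pics/c9.png

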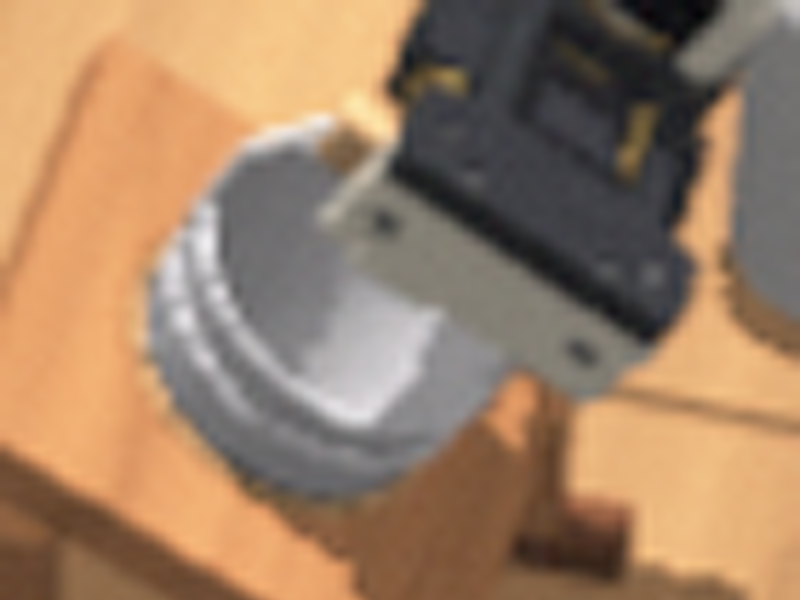

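```bash
python3 -m inch '1 0 0 0.003 0 0 0;1 0 0 0.005 0 0 0;1 0 0 0.005 0 0 0;1 0 0 0.005 0 0 0'; python3 look2.py 10; python3 prof.py 10
```

```text
t: 15.8
eef_pos: [0.54, -0.2515, 0.1651]
ee_rot: [3.115, 0.524, 3.129]
force: [2.2, -0.4, -0.3]
width: 0.0115
t 15.8 tcp [ 0.54   -0.2515  0.1651] F [ 2.2 -0.4 -0.3]
side hist mm [13 17 12 12 18 24 27 19 22 21 25 36 16  3  2  3  1  2  2]
  board h -0.0007
top hist mm [ 8  4  5  9  7 14 11 11 11  6 17 14  6  1  1  0  1  1  1]
  board h -0.0027
10 az 75.0
-4:167 -3:164 -2:159 -1:156 0:149 1:141 2:132 3:122 4:113 5:109 6:109 7:110 8:110 9:111 10:111 11:111 12:111 13:111 14:115 15:120 16:126 17:132 18:138 19:144 20:142 21:144 22:137 23:128 24:120 25:113 26:111 27:111 28:113 29:118 30:123 31:132 32:143 33:156 34:169 35:176 36:176 37:169 38:159 39:149 40:139 41:134 42:131 43:131 44:131 45:133 46:135 47:136 48:137 49:137 50:137 51:137 52:139 53:140 54:142 55:145 56:148 57:150 58:151 59:151
```

View pics/c10.png

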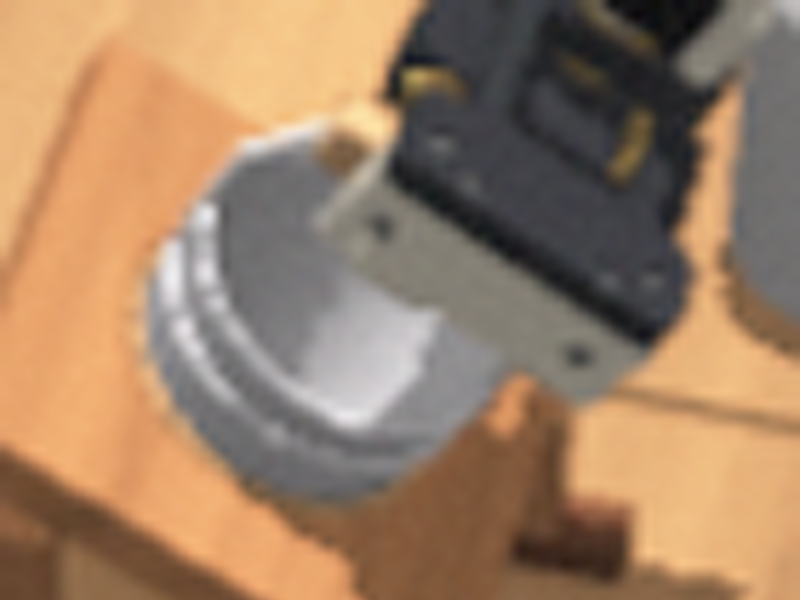

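The lower pail has sunk about 13 mm, the dark bead is at the board edge, and the rims are about 15 to 16 mm apart. I'll release gently.

```bash
python3 -m inch '0.85 0 0 0 0 0 0;0.82 0 0 0 0 0 0;0.78 0 0 0 0 0 0;0.7 0 0 0 0 0 0;0.6 0 0 0 0 0 0;0.5 0 0 0 0 0 0;0.5 0 0 0 0 0 0;0.5 0 0 0 0 0 0'
python3 look2.py 11; python3 prof.py 11
```

```text
t: 16.7
eef_pos: [0.54, -0.2515, 0.1652]
ee_rot: [3.115, 0.524, 3.129]
force: [0.1, -0.2, -0.7]
width: 0.0434
t 16.7 tcp [ 0.54   -0.2515  0.1652] F [ 0.1 -0.2 -0.7]
side hist mm [10 15  9 17 17 22 29 22 16 21 27 25 21  3  3  0  3  2  2]
  board h -0.0008
top hist mm [ 6  5  3 12  9 13 14  7  9  8 11 14  8  3  1  2  1  0  1]
  board h -0.0027
11 az 75.0
-4:167 -3:164 -2:159 -1:155 0:148 1:140 2:131 3:122 4:114 5:109 6:109 7:110 8:110 9:110 10:110 11:110 12:110 13:111 14:113 15:119 16:125 17:131 18:137 19:142 20:142 21:143 22:136 23:128 24:115 25:113 26:110 27:112 28:114 29:118 30:123 31:132 32:142 33:154 34:164 35:173 36:176 37:171 38:162 39:152 40:138 41:133 42:131 43:131 44:131 45:133 46:136 47:138 48:138 49:138 50:137 51:137 52:137 53:139 54:141 55:140 56:140 57:140 58:140 59:141
```

View pics/c11.png

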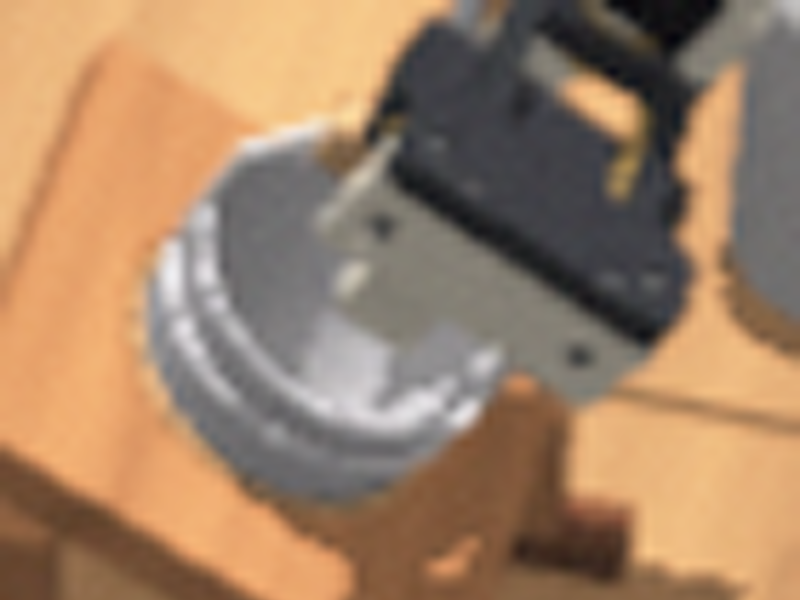

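Released: the fingers are open and the pail has not moved. Now I'll retreat along the axis and check from clear of the pail.

```bash
python3 -m inch '0.5 0 0 -0.02 0 0 0;0.5 0 0 -0.06 0 0 0;0.5 0 0 -0.12 0 0 0;0.5 0 0 -0.2 0 0 0;0.5 0 0 -0.3 0 0 0;0.5 0 0 -0.4 0 0 0;0.5 0 0 -0.45 0 0 0;0.5 0 0 -0.45 0 0 0'
python3 look2.py 12; python3 prof.py 12
python3 - <<'E'
from cone import *
f=load("side",12);C=cloud(f);hsv=cv2.cvtColor(f["img"],cv2.COLOR_RGB2HSV)
for m in("side","top"):
    f=load(m,12);C=cloud(f);hsv=cv2.cvtColor(f["img"],cv2.COLOR_RGB2HSV)
    # bar points
    b=(hsv[...,1]>60)&(np.linalg.norm(C-np.array([.5306,-.2515,.1815]),axis=-1)<.045)&(C[...,2]>.15)
    Q=C[b]
    # exclude board
    n=np.array([-.4995,-.02,.866]); h=(Q-[.5695,-.2503,.1165])@n; Q=Q[h>.055]; 
    if len(Q): print(m,"bar",len(Q),Q.mean(0).round(4),"top h",np.percentile(h[h>.055],[10,50,90]).round(4),'axis',np.linalg.svd(Q-Q.mean(0),full_matrices=False)[2][0].round(3))
E
```

```text
t: 17.6
eef_pos: [0.4722, -0.2548, 0.286]
ee_rot: [3.118, 0.529, 3.13]
force: [0.5, 0.3, -0.5]
width: 0.0435
t 17.6 tcp [ 0.4722 -0.2548  0.286 ] F [ 0.5  0.3 -0.5]
side hist mm [14 12 17 11 25 27 29 30 38 26 36 31 19  3  3  1  3  3  1]
  board h -0.0009
top hist mm [ 5  9  3  9 12 15 13 14 11 13 31 25 10  5  4  1  0  1  2]
  board h -0.0021
12 az 75.0
-4:162 -3:158 -2:154 -1:151 0:145 1:137 2:128 3:118 4:109 5:105 6:105 7:106 8:107 9:108 10:108 11:107 12:107 13:107 14:108 15:114 16:120 17:126 18:133 19:138 20:137 21:138 22:132 23:125 24:116 25:109 26:108 27:108 28:111 29:115 30:121 31:130 32:145 33:156 34:164 35:173 36:172 37:165 38:155 39:145 40:134 41:128 42:125 43:125 44:126 45:128 46:130 47:132 48:133 49:133 50:133 51:134 52:135 53:136 54:138 55:141 56:143 57:144 58:145 59:146
side bar 158 [ 0.5286 -0.2485  0.1865] top h [0.0723 0.0828 0.0877] axis [-0.851 -0.012 -0.525]
top bar 76 [ 0.5295 -0.2513  0.1888] top h [0.0777 0.0827 0.0885] axis [-0.861  0.01  -0.508]
```

View pics/c12.png

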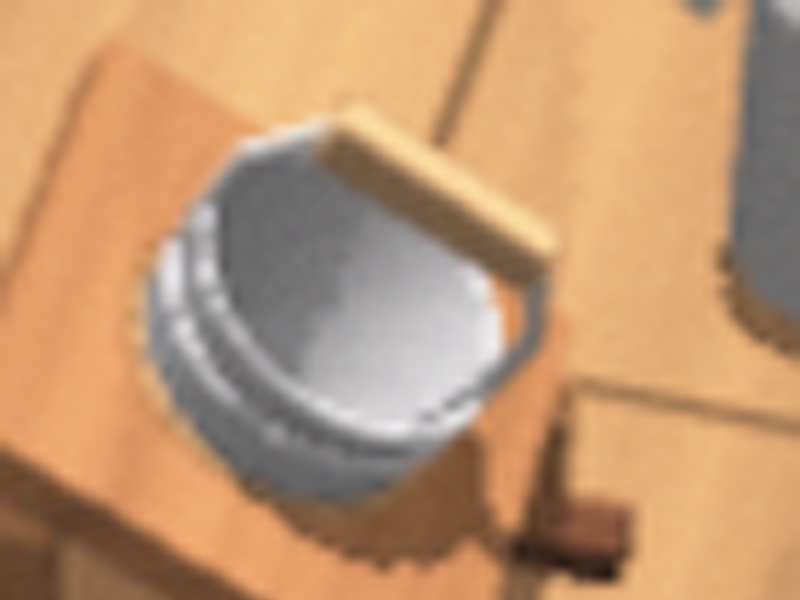

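View pics/top12.png

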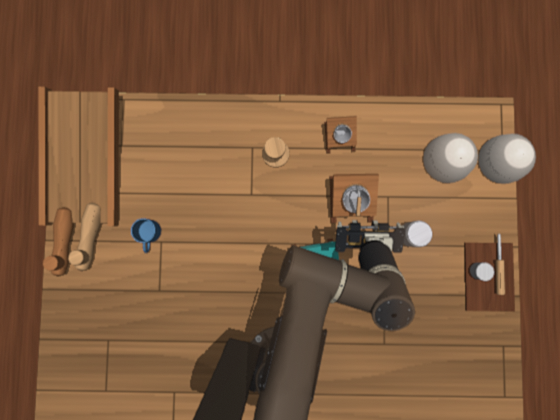

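The pail is nested square: the rims are concentric and the bar axis is tilted about 31°. The dark bead is at the board, and the block, mug and tin are in their original places. I'll hand in.

```bash
python3 -c "
from station import arm
print(arm.job_done()); print(arm.get_state()['t'])"
```

```text
the job is handed in; nothing more can be done
None
the job is handed in; nothing more can be done
```

I gripped the loose pail by its bar and nested it in the pail in the larger brown rack. I then pressed it down in 1 to 2 mm steps, let go, backed off along the axis and handed in at about 17.6 s; no verdict was reported.

- **Depth:** The lower rim had dropped about 13 mm by the camera profile. The arm's own travel after contact gives about 12 mm, and both are within the 7 to 21 mm window. The dark bead looked to be at the board's edge.
- **Nesting:** The rims were about 16 mm apart, against 15 mm when fully home, and looked concentric. I judged the sideways fit from the picture and from side forces of about 2 N or less at the end of pressing. I did not measure it separately, because the cone fits on the nested pail were unreliable.
- **Angle:** The bar leans about 31°, against 30° for the rack.
- **Release and bystanders:** The pail did not move when the fingers opened. The block, mug and tin looked to be in their original places.
- **Disagreements:** The two cameras placed the board face 1 to 2 mm apart, within the stated calibration. During pressing, a side force of up to about 5 N appeared, which I trimmed out by shifting the tool about 1 mm.

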